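Draw the stirring paddle out of its half-covered transport box

ROBOT

A 6-joint arm with a two-finger parallel gripper is mounted at the origin on a cart in front of the work surface, level with it; the furniture and walls round the work are solid. World frame = base frame: x ahead of the robot, y to its left, z up, the work surface at z = 0. Lengths are in m, angles in rad, forces in N, time in s.
With the tool pointing down it reaches from about 0.35 to 0.975 m from the base axis. Payload 17.4 kg.
Tool frame: the origin (TCP) lies between the finger pads; the fingertips stand 22 mm ahead of it and the grasp point (between the pads) lies 3 mm ahead of it (robot.tip_reach is the distance from the TCP to the fingertips, in m); z points along the fingers, y is the line along which they close (so a half turn about z gives the same grasp; the last joint's range is limited). The gripper opens to 85 mm and grips with 20 to 120 N. Pads are 22 mm wide; open, the fingers measure 114 mm over their backs; the gripper's body (76 mm by 85 mm) begins 54 mm behind the grasp point. The pads swing forward as they close: fully open they stand 13 mm farther back than shut.
Start: joints at [-0.038, 0.116, 1.442, -0, 1.584, -0.038], TCP at [0.675, -0, 0.253] pointing down, gripper open.
Joint ranges: [-2.83, 2.83], [-0.83, 2.19], [0.07, 2.5], [-1.14, 4.28], [0.01, 3], [-2.97, 2.97]. Speed limits (rad/s): [1.89, 1.89, 2.22, 3.14, 3.14, 3.14].

INTERFACE

Orientations are given as a unit quaternion [x, y, z, w].
In Python, from workcell import robot, cams, order, finder gives the robot as it stands. The module is installed in compiled form; this text tells all that it offers.
- The arm moves only by the tool drive_tool, never from a script. Its argument "rows" is a list of rows, each a list of 5 numbers: the shift along the tool's x, y, z in m, then the turn about the tool's z in rad, then the closure, from 0 (fully open) to 1 (shut). A call has 1 to 20 rows; each row shifts and turns the commanded pose from where the row before left it, along the tool's axes as they then stand; what a row does not reach is not made up. A row lasts 1/12 s, in which the tool goes at most 41.7 mm and 7.16 degrees, less where a joint would pass 70% of its speed; a pose out of reach is approached as far as the arm can. A call is refused whole if a number of a shift passes 0.0417 or a number of a turn 0.125, either way. A call with a gripper value outside its range is refused whole. The fingers move at their own pace and stop on an object; "grip_force" is the grip in N (left out, the last holds). Time passes only in rows, so rows that do not move let the fingers close. It gives the time, the measured TCP pose, the force, the opening and the grip force at its end, in the units of the state.
- robot.observe(): the state, without advancing time (a new reading comes with each control period).
- cams.read_camera(name): name is "scene" or "side" or "wrist"; returns a dict with "image" (480x640x3 uint8, red, green, blue), "mtx" (3x3 intrinsics, pixels), "k1" (the pictures are not rectified: a ray, as slopes to the right and down, at radius r is drawn at 1 + k1 r^2 times it, then the intrinsics apply), "pose" (4x4, takes a point from camera to world coordinates). Camera axes: x right, y up, looking along -z (the intrinsics and any distortion apply to the point x, -y, -z); pixel columns grow to the right and rows downward; lengths in m; the calibration is good to about 2 mm. A picture is of the moment at which its call begins. There is no depth.
- order.finish_job(): hands the job in; it is judged then, once.
Trained networks look in a picture, given as the dict that the camera call returned (one of the last four; its "shot" number tells which), for a name from the list of things; names that differ only in an ending like _2 or _b are one class to them, and where a whole thing is asked for, a point or a joint stands for the part that bears it (a point fixed in the world has none). Each returns a list of dicts, best first, with "p" (0 to 1); they miss things now and then, are a little off and sometimes report something else, mostly with a low value. They report only what shows in the picture. A call takes as long as a camera call.
- finder.search_frame(picture, thing): "position" ([column, row] in pixels, amid what is visible of it).
- finder.trace(picture, thing): "pixels" (480x640 bool, what is visible of it) and "position" ([column, row] in pixels, amid what is visible of it).
The state is a dict: "t": time; "q": joint angles; "joint_vel": joint speeds; "joint_torque": joint torques, N m; "ee_pos": TCP position; "tcp_rot": TCP orientation; "contact_force": force on the tool from outside, world axes, zero at the start; "moment": the same for the moment, N m; "finger_gap": opening from 0.0 (shut) to 1.0 (fully open); "finger_force": force on a finger pad.
Only numpy, scipy, OpenCV 4.12 (cv2) and the standard library are available. Lean on these libraries where they do the work, as an engineer would, in place of code of your own. Each camera call takes 0.05 s, during which the arm holds its last target. There are 200 camera calls.

TASK

Fetch the wooden stirring paddle for the open clay pot. First press the thumb lever of the steel utensil box down until its catch holds it by itself, so that the spring arm stays up off the paddle; then grip the paddle, tilt it and draw it out from under the box's fixed cover. Finish still holding it, still, with its blade over the mouth of the pot, the whole paddle higher than the pot's handles and touching neither pot nor box, the lever still caught; leave the pot, its lid, and the cup and jars near the box where they stand.

Things in the scene. Friction and masses are not known exactly. Their poses are not given: they have to be found in the camera images.
- utensil_box: Fixed sheet-steel box, 340 long (its x) x 156 wide (its y) x 80 mm high, walls 4 mm, floor top at z = 6; origin: centre of its underside; x points along the box away from the robot, z up. A fixed cover roofs the end nearer the robot; from its edge to the far wall (x = 166) the top is open, 148 mm wide. Plastic rests 10 mm thick cross the inside at x = -40 and x = 85, tops at z = 50.
- cover_edge (a point): Middle of the fixed cover's free edge, on its underside (z = 76; the cover is 4 mm thick), at x = -40, y = 0 of the box. The paddle must pass below this edge on its way out.
- clamp (a joint): Angle (rad) of the spring clamp, one bent lever on a shaft along the box's left (+y) rim (box y = 79, z = 85 mm). 0 = shut by its spring: a round arm at box x = 115 lies across, 5 mm above the paddle's handle; the thumb lever at box x = 10 stands out left and up 40 degrees. Pressing it down lifts the arm. A latch bolt catches it at 1.37 and keeps it there; stop at 1.48. Takes 3 to 8 N at the pad.
- thumb_pad (a point): Centre of the top of the thumb lever's end pad, 34 x 32 mm, 66 mm from the shaft: shut, 49 mm left of the box's wall and 130 mm above the table; caught, 51 mm left and 45 mm up (39 at the stop). Press it straight down. When up, the arm stands 90 mm above the left rim. The catch's housing is outside the left wall, box x = 23 to 53, 33 mm out, below z = 86.
- paddle_mid (a point): Middle of the wooden paddle (also half-way up): 300 long, 14 mm thick, flat, 0.1 kg; x runs from blade to handle, z up. Blade 58 wide from x = -150 to -47, neck 34 wide to -15, handle 20 wide to 137, round end 26 wide at 150. It lies flat on the two rests near the box's middle, underside 50 mm above the table, blade toward the robot under the cover. Balances about 15 mm to the blade's side.
- blade_mid (a point): Middle of the paddle's blade, 105 mm from the paddle's middle toward the blade.
- blade_tip (a point): Blade end of the paddle, half-way up its thickness.
- handle_end (a point): Handle end of the paddle, half-way up its thickness.
- paddle: The wooden paddle itself; origin on its underside below paddle_mid, same axes.
- pot: The same open clay pot (0.9 kg, loose); origin: centre of its underside, z up.
- lid_knob (a point): Top of the knob of the pot's clay lid (134 mm across, 42 mm high), which lies on the table beyond the pot. Leave it alone.
- cup_a: Brown clay cup with a loop handle, 68 mm wide, 78 mm high, standing between the box's far end and the pot; origin under it. Leave it standing.
- short_jar: Glass jar with a lid, 70 mm wide, 118 mm high, to the left of the box's far end; origin under it. Leave it standing.
- seasoning_jar: Slim seasoning jar with a dark lid, 41 mm wide, 105 mm high, to the left of the box's far end; origin under it. Leave it standing.
- pot_mouth (a point): Centre of the mouth of the open brown clay pot, level with its rim, 95 mm above the table. The rim is about 165 mm across; two loop handles (toward and away from the robot) reach 110 mm from the centre and 112 mm above the table.

How it is judged:
On the way, in this order (a step that is already met when the one before it is completed fails the run):
1. the thumb lever is down and its catch holds it with nothing pressing on it (value of joint clamp above 1.25 rad and contact force between clamp and the arm below 0.2 N and contact force between clamp and the fingers below 0.2 N), for 0.2 s.
2. the paddle is out of the box: all of it above the walls, touching nothing of the box (height (world z) of each of blade_tip, handle_end above 0.095 m and contact force between paddle and utensil_box below 0.05 N), for 0.1 s.
At the end, for the whole second after the job is handed in: The paddle is held still in the fingers, touching neither pot nor box, its blade's middle within 60 mm of the pot's centre seen from above, both ends at least 115 mm above the table; the lever still caught (over 1.25 rad); the pot within 30 mm of its place (horizontal distance between blade_mid and pot_mouth below 0.06 m and height (world z) of each of blade_tip, handle_end above 0.115 m and contact force between paddle and the fingers above 1 N and contact force between paddle and pot below 0.05 N and contact force between paddle and utensil_box below 0.05 N and linear speed of paddle below 0.03 m/s and value of joint clamp above 1.25 rad and distance of pot from where it was at the start of the episode below 0.03 m and angle between pot's own z axis and vertical below 0.15 rad); the arm keeps its last pose, push and grip.
It fails at once if the pot is shoved or tipped (distance of pot from where it was at the start of the episode above 0.04 m or angle between pot's own z axis and vertical above 0.3 rad).
It fails at once if a bystander is knocked over or shoved away (distance of any of lid_knob, cup_a, short_jar, seasoning_jar from where it was at the start of the episode above 0.04 m).
It also fails if it takes over 53 s, if anything falls off the work surface, if the arm or the gripper's body presses on something with over 40 N, if the wrist force passes 120 N, or if a joint passes its speed limit or range.

## Working session

There is one attempt and no reset: what is moved stays moved. The work goes in short steps, Python scripts to look and compute and a tool call to move; the robot and the scene stay as the last step left them, time stands still between calls to the robot, and variables do not carry over. Pictures are saved under pics/ and viewed, at most 10 in all, crops included, and the job is handed in when it is done.

Besides the shell and the picture viewer there is one more tool, called as name(argument=value, ...), one argument or row to a line, values as JSON. drive_tool: Moves the arm, as the interface text tells. Its arguments: {"type":"object","properties":{"rows":{"type":"array"},"grip_force":{"type":"number"}},"required":["rows"]}

```bash
mkdir -p pics
cat > h.py <<'E'
import numpy as np, cv2
from workcell import robot, cams, order, finder
def ray(pic,px):
    K=np.array(pic["mtx"]);k1=pic["k1"];P=np.array(pic["pose"])
    d=np.array([(px[0]-K[0,2])/K[0,0],(px[1]-K[1,2])/K[1,1]]);s=d.copy()
    for _ in range(30): s=d/(1+k1*(s@s))
    v=P[:3,:3]@np.array([s[0],-s[1],-1.]);return P[:3,3],v/np.linalg.norm(v)
def atz(pic,px,z):
    o,v=ray(pic,px);return o+v*(z-o[2])/v[2]
def proj(pic,X):
    K=np.array(pic["mtx"]);P=np.array(pic["pose"]);c=P[:3,:3].T@(np.array(X)-P[:3,3])
    s=np.array([c[0],-c[1]])/-c[2];s=s*(1+pic["k1"]*(s@s));return K[0,0]*s[0]+K[0,2],K[1,1]*s[1]+K[1,2]
def tri(a,b):
    A=np.zeros((3,3));y=np.zeros(3);
    for o,v in (a,b):
        M=np.eye(3)-np.outer(v,v);A+=M;y+=M@o
    return np.linalg.solve(A,y)
E
python3 - <<'E'
from h import *
names="thumb_pad cover_edge paddle_mid blade_mid handle_end pot_mouth cup_a short_jar seasoning_jar lid_knob utensil_box clamp".split()
pics={}
for n in("scene","side"):
    p=cams.read_camera(n);pics[n]=p;cv2.imwrite(f"pics/{n}0.png",p["image"][:,:,::-1])
    print(n,np.round(p["pose"],3).tolist())
for t in names:
    r={}
    for n,p in pics.items():
        l=finder.search_frame(p,t)
        if l:r[n]=l[0];print(t,n,[(np.round(x["position"]).tolist(),round(x["p"],2)) for x in l[:2]])
    if len(r)==2:print("   tri",np.round(tri(*[ray(pics[n],r[n]["position"]) for n in r]),3))
o=robot.observe();print(o["t"],o["ee_pos"],o["tcp_rot"],robot.tip_reach)
E
```

```text
scene [[0.863, 0.37, -0.345, 0.044], [-0.506, 0.629, -0.59, -0.8], [-0.001, 0.684, 0.73, 1.103], [0.0, 0.0, 0.0, 1.0]]
side [[-0.872, 0.311, -0.378, 0.038], [-0.489, -0.56, 0.669, 0.903], [-0.004, 0.768, 0.641, 0.956], [0.0, 0.0, 0.0, 1.0]]
thumb_pad scene [([304.0, 197.0], 0.59)]
thumb_pad side [([273.0, 287.0], 0.66)]
   tri [0.549 0.192 0.102]
cover_edge scene [([309.0, 232.0], 0.96)]
cover_edge side [([319.0, 288.0], 0.95)]
   tri [0.5   0.095 0.05 ]
paddle_mid scene [([328.0, 225.0], 0.54), ([302.0, 199.0], 0.54)]
paddle_mid side [([294.0, 272.0], 0.71), ([316.0, 290.0], 0.37)]
   tri [0.566 0.086 0.059]
blade_mid scene [([321.0, 224.0], 0.88)]
blade_mid side [([272.0, 284.0], 0.73), ([291.0, 271.0], 0.61)]
   tri [0.583 0.131 0.035]
handle_end scene [([322.0, 225.0], 0.88)]
handle_end side [([293.0, 271.0], 0.76), ([272.0, 284.0], 0.22)]
   tri [0.557 0.094 0.064]
pot_mouth scene [([358.0, 322.0], 0.7)]
pot_mouth side [([401.0, 212.0], 0.73)]
   tri [ 0.446 -0.252  0.066]
cup_a scene [([396.0, 274.0], 0.96)]
cup_a side [([319.0, 213.0], 0.95), ([295.0, 274.0], 0.71)]
   tri [ 0.639 -0.16   0.045]
short_jar scene [([297.0, 162.0], 0.68)]
short_jar side [([189.0, 344.0], 0.95)]
   tri [0.627 0.388 0.072]
seasoning_jar scene [([331.0, 178.0], 0.91), ([307.0, 233.0], 0.25)]
seasoning_jar side [([196.0, 306.0], 0.87)]
   tri [0.699 0.281 0.048]
lid_knob scene [([454.0, 319.0], 0.94)]
lid_knob side [([336.0, 186.0], 0.59), ([299.0, 276.0], 0.48)]
   tri [ 0.691 -0.347  0.013]
utensil_box scene [([310.0, 233.0], 0.63)]
utensil_box side [([317.0, 288.0], 0.93), ([292.0, 273.0], 0.31)]
   tri [0.505 0.095 0.045]
clamp side [([269.0, 286.0], 0.83), ([336.0, 186.0], 0.41)]
1.3 [ 6.75004648e-01 -7.15484571e-06  2.53298391e-01] [ 7.07088277e-01  7.07125285e-01 -4.30114917e-06 -4.61672150e-06] 0.022
```

View pics/scene0.png

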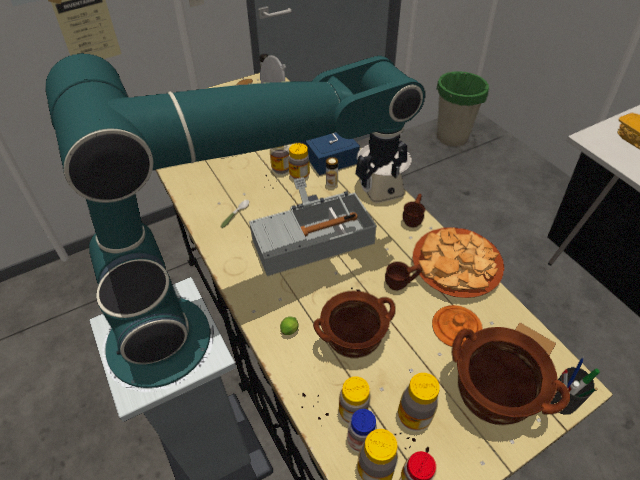

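View pics/side0.png

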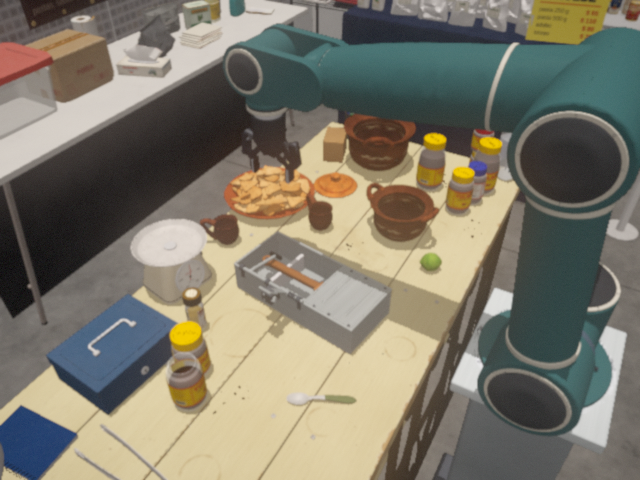

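The scene view shows the box at about (313,233), with the paddle handle running from (302,230) to (355,216). The pot is at (356,322) and the cup at (398,275). In the side view the box is at (312,290), the pot at (403,213) and the jars at (187,365). I'll zoom in for the box corners.

Run:
```python
import cv2
a=cv2.imread("pics/scene0.png")[165:285,240:400];b=cv2.imread("pics/side0.png")[225:355,225:400]
cv2.imwrite("pics/c1.png",cv2.resize(a,(800,600),interpolation=cv2.INTER_CUBIC))
cv2.imwrite("pics/c2.png",cv2.resize(b,(787,585),interpolation=cv2.INTER_CUBIC))
```

```text
(no output)
```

View pics/c1.png

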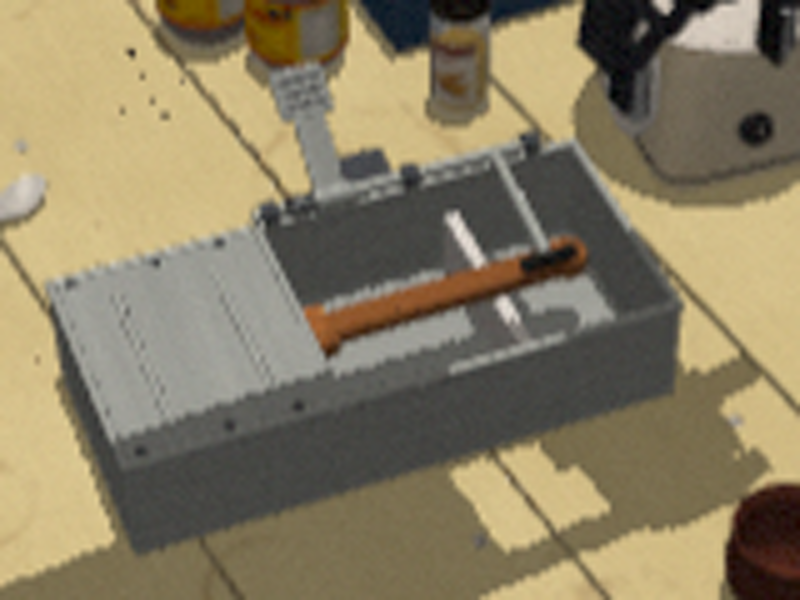

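View pics/c2.png

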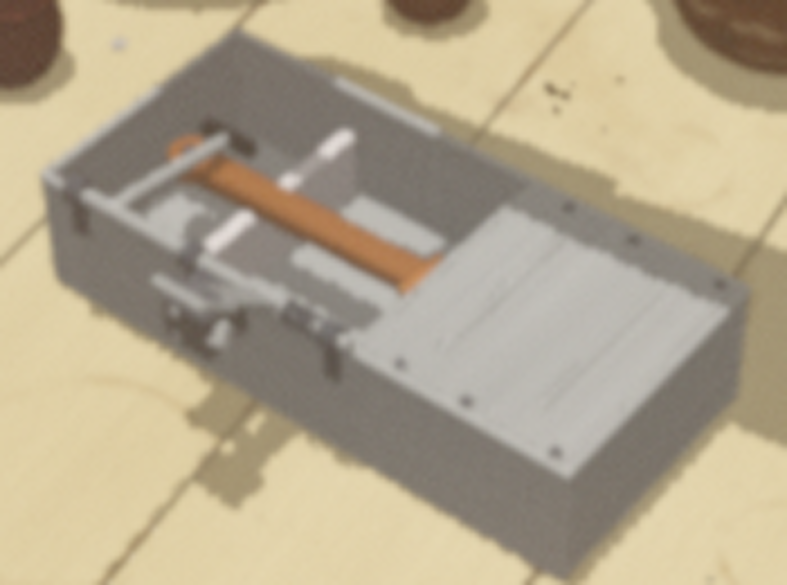

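```bash
cat > fit.py <<'E'
from h import *
from scipy.optimize import least_squares
S=cams.read_camera("scene");D=cams.read_camera("side")
cs=lambda u,v:(240+u/5-.0,165+v/5); cd=lambda u,v:(225+u/4.5,225+v/4.5)
L=[(S,cs(50,288),(-170,78,80)),(S,cs(125,465),(-170,-78,80)),(S,cs(680,305),(170,-78,80)),(S,cs(572,143),(170,78,80)),(S,cs(140,552),(-170,-78,0)),
(D,cd(568,478),(-170,78,80)),(D,cd(748,290),(-170,-78,80)),(D,cd(237,33),(170,-78,80)),(D,cd(45,178),(170,78,80)),(D,cd(560,578),(-170,78,0)),(D,cd(60,280),(170,78,0))]
def W(b,p):
    c,s=np.cos(b[2]),np.sin(b[2]);p=np.array(p)/1000.;return np.array([b[0]+c*p[0]-s*p[1],b[1]+s*p[0]+c*p[1],p[2]])
f=lambda b:np.concatenate([np.subtract(proj(P,W(b,q)),px) for P,px,q in L])
r=least_squares(f,[.55,.09,0,],loss="soft_l1");b=r.x
print("box",b,np.round(f(b).reshape(-1,2),1).tolist())
def inv(p):
    c,s=np.cos(b[2]),np.sin(b[2]);d=p[:2]-b[:2];return np.round(1000*np.array([c*d[0]+s*d[1],-s*d[0]+c*d[1]]),1)
for n,P,px in[("hend",S,cs(586,250)),("hend",D,cd(170,145)),("neckend",S,cs(343,330)),("neckend",D,cd(413,275)),("rest_hand",S,cs(488,280)),("rest_hand",D,cd(255,185)),]:
    X=atz(P,px,.064);print(n,np.round(X,3),inv(X))
for P,px in((S,(355,317)),(D,(402,205))):print("pot",atz(P,px,.095))
for q in[(10,143-14,130),(-40,0,76),(115,79,85),(10,130,45)]:print(q,np.round(W(b,q),4))
E
python3 fit.py
```

```text
box [ 0.51693966  0.09654221 -0.15502235] [[-1.3, -1.6], [-1.3, 0.5], [0.3, -0.2], [0.3, -1.1], [-1.6, 1.3], [-0.1, -1.0], [0.7, -1.1], [-0.1, -2.1], [-1.4, -1.8], [0.4, 1.6], [-1.4, -0.1]]
hend [0.659 0.073 0.064] [143.9  -1.7]
hend [0.659 0.083 0.064] [142.4   8.5]
neckend [0.5   0.088 0.064] [-15.2 -10.7]
neckend [0.495 0.107 0.064] [-23.    6.6]
rest_hand [0.595 0.081 0.064] [79.2 -3.7]
rest_hand [0.602 0.088 0.064] [85.2  4.6]
pot [ 0.44356019 -0.24990477  0.095     ]
pot [ 0.43394588 -0.23915264  0.095     ]
(10, 129, 130) [0.5467 0.2225 0.13  ]
(-40, 0, 76) [0.4774 0.1027 0.076 ]
(115, 79, 85) [0.6428 0.1568 0.085 ]
(10, 130, 45) [0.5469 0.2234 0.045 ]
```

drive_tool(
  rows=[
    [0.019,-0.0106,0,0,1],
    [0.019,-0.0106,0,0,1],
    [0.019,-0.0106,0,0,1],
    [0.019,-0.0106,0,0,1],
    [0.019,-0.0106,0,0,1],
    [0.019,-0.0106,0,0,1],
    [0.019,-0.0106,0,0,1],
    [0.019,-0.0106,0,0,1],
    [0.019,-0.0106,0,0,1],
    [0.019,-0.0106,0,0,1],
    [0.019,-0.0106,0,0,1],
    [0.019,-0.0106,0,0,1],
    [0,0,0.02,0,1],
    [0,0,0.02,0,1],
    [0,0,0.02,0,1],
    [0,0,0,0,1],
  ],
)

```text
t: 2.73
ee_pos: [0.5465, 0.2277, 0.1893]
tcp_rot: [0.707, 0.707, -0.002, -0.001]
contact_force: [0.3, -0.1, -0.3]
finger_gap: -0.003
finger_force: 0.0
```

Run:
```python
from h import *
for n in("scene","side"):
    p=cams.read_camera(n);cv2.imwrite(f"pics/{n}1.png",p["image"][:,:,::-1])
a=cv2.imread("pics/scene1.png")[120:270,240:390];b=cv2.imread("pics/side1.png")[195:345,200:350]
cv2.imwrite("pics/m1.png",cv2.resize(cv2.hconcat([a,b]),(800,400),interpolation=cv2.INTER_CUBIC))
```

```text
(no output)
```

View pics/m1.png

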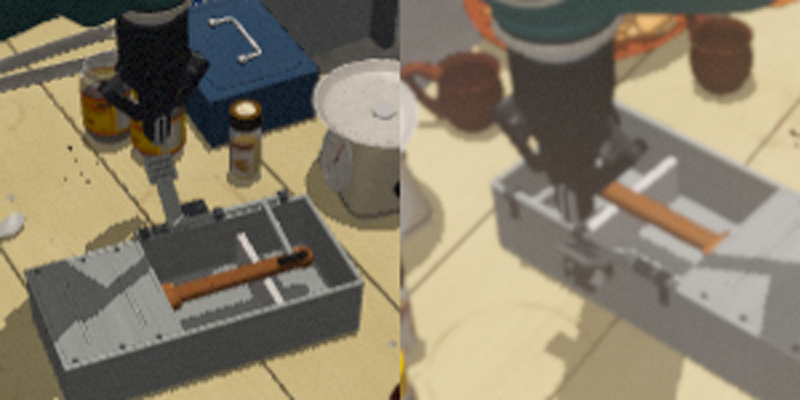

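The closed fingertips sit right above the thumb pad in both views: tip (163,140) over pad (160,165), and tip (573,215) over pad (575,240). Pressing down.

drive_tool(
  rows=[
    [0,0,0.012,0,1],
    [0,0,0.012,0,1],
    [0,0,0.012,0,1],
    [0,0,0.01,0,1],
    [0,0,0.01,0,1],
    [0,0,0.01,0,1],
    [0,0,0.01,0,1],
    [0,0,0.01,0,1],
    [0,0,0.01,0,1],
    [0,0,0,0,1],
  ],
)

```text
t: 3.67
ee_pos: [0.5474, 0.2276, 0.0951]
tcp_rot: [0.707, 0.707, -0.001, -0.0]
contact_force: [2.6, 1.7, 4.6]
finger_gap: 0.003
finger_force: 2.5
```

drive_tool(
  rows=[
    [0,0,0.008,0,1],
    [0,0,0.008,0,1],
    [0,0,0.006,0,1],
    [0,0,0.005,0,1],
    [0,0,0.003,0,1],
    [0,0,0,0,1],
    [0,0,0,0,1],
  ],
)

```text
t: 4.25
ee_pos: [0.5479, 0.2283, 0.0675]
tcp_rot: [0.707, 0.707, 0.0, -0.0]
contact_force: [0.0, 4.8, 2.9]
finger_gap: -0.002
finger_force: 2.3
```

drive_tool(
  rows=[
    [0,0,0.003,0,1],
    [0,0,0.002,0,1],
    [0,0,0,0,1],
    [0,0,0,0,1],
  ],
)

```text
t: 4.58
ee_pos: [0.5486, 0.229, 0.0639]
tcp_rot: [0.707, 0.707, 0.002, 0.0]
contact_force: [-1.3, 8.0, 12.7]
finger_gap: 0.003
finger_force: 7.1
```

drive_tool(
  rows=[
    [0,0,-0.005,0,1],
    [0,0,-0.01,0,1],
    [0,0,-0.015,0,1],
    [0,0,-0.02,0,1],
    [0,0,-0.03,0,1],
    [0,0,-0.03,0,1],
    [0,0,-0.03,0,1],
    [0,0,-0.03,0,1],
    [0,0,0,0,1],
  ],
)

```text
t: 5.33
ee_pos: [0.549, 0.2282, 0.2389]
tcp_rot: [0.707, 0.707, 0.003, 0.002]
contact_force: [0.3, 0.9, 0.8]
finger_gap: -0.001
finger_force: 0.0
```

Run:
```python
from h import *
for n in("scene","side"):
    p=cams.read_camera(n);cv2.imwrite(f"pics/{n}2.png",p["image"][:,:,::-1])
a=cv2.imread("pics/scene2.png")[120:270,240:390];b=cv2.imread("pics/side2.png")[195:345,200:350]
cv2.imwrite("pics/m2.png",cv2.resize(cv2.hconcat([a,b]),(800,400),interpolation=cv2.INTER_CUBIC))
```

```text
(no output)
```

View pics/m2.png

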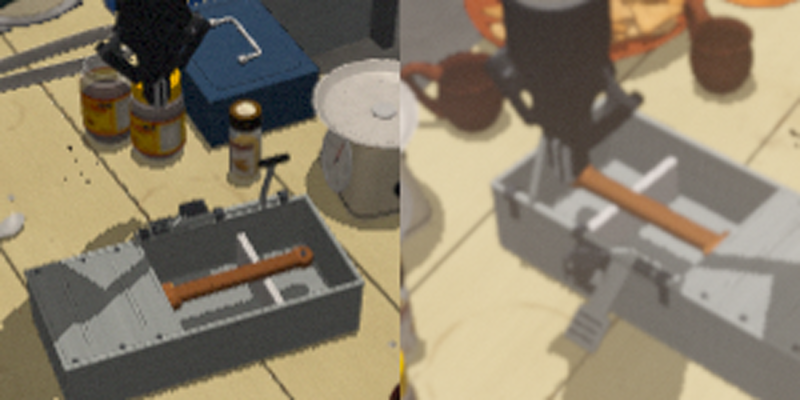

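The catch holds: the clamp arm stands upright at (270,180) and the lever is down at (590,320). Now moving over the handle.

drive_tool(
  rows=[
    [-0.0201,0.0039,0,0,0.4],
    [-0.0201,0.0039,0,0,0.4],
    [-0.0201,0.0039,0,0,0.4],
    [-0.0201,0.0039,0,0,0.4],
    [-0.0201,0.0039,0,0,0.4],
    [-0.0201,0.0039,0,0,0.4],
    [-0.0201,0.0039,0,0,0.4],
    [0,0,0,-0.118,0.4],
    [0,0,0,-0.118,0.4],
    [0,0,0,-0.118,0.4],
    [0,0,0,-0.118,0.4],
    [0,0,0,-0.118,0.4],
    [0,0,0,-0.118,0.4],
    [0,0,0,-0.118,0.4],
    [0,0,0,-0.118,0.4],
    [0,0,0,-0.118,0.4],
    [0,0,0,-0.118,0.4],
    [0,0,0,-0.118,0.4],
    [0,0,0,-0.118,0.4],
    [0,0,0,0,0.4],
  ],
)

```text
t: 7.1
ee_pos: [0.5746, 0.0871, 0.2306]
tcp_rot: [0.074, 0.997, -0.0, -0.001]
contact_force: [-0.5, -0.6, -0.1]
finger_gap: 0.598
finger_force: 0.0
```

Run:
```python
from h import *
p=cams.read_camera("wrist");cv2.imwrite("pics/w3.png",p["image"][:,:,::-1])
o=robot.observe();print(o["ee_pos"],o["tcp_rot"],np.round(p["pose"],3).tolist())
hsv=cv2.cvtColor(p["image"],cv2.COLOR_RGB2HSV)
m=((hsv[...,0]<14)&(hsv[...,1]>140)&(hsv[...,2]>70)).astype(np.uint8)
n,l,st,c=cv2.connectedComponentsWithStats(m);i=1+st[1:,4].argmax();print(st[i],c[i])
ys,xs=np.nonzero(l==i)
Q=np.array([atz(p,(u,v),.064)[:2] for u,v in zip(xs[::20],ys[::20])])
print("rect",cv2.minAreaRect(np.float32(Q*1000)), Q.min(0),Q.max(0))
ln=cv2.fitLine(np.float32(Q),cv2.DIST_HUBER,0,.01,.01).ravel();print(ln)
for t in("paddle_mid","handle_end","cover_edge"):print(t,[(x["position"],x["p"]) for x in finder.search_frame(p,t)[:1]])
```

```text
[0.574688   0.08716931 0.23081964] [ 7.82396114e-02  9.96933999e-01 -2.63998178e-04 -1.04607378e-03] [[0.148, -0.951, -0.271, 0.507], [0.989, 0.143, 0.039, 0.098], [0.001, -0.274, 0.962, 0.351], [0.0, 0.0, 0.0, 1.0]]
[ 306  110   42  152 3096] [325.72577519 182.22254522]
rect ((548.0239868164062, 95.40699768066406), (23.249675750732422, 107.52828216552734), 77.4564437866211) [0.49774188 0.08197765] [0.600399   0.11816713]
[ 0.996402   -0.08475256  0.542412    0.09756639]
paddle_mid [([326.4, 193.7], 0.77)]
handle_end [([324.5, 193.5], 0.85)]
cover_edge [([340.3, 161.0], 0.86)]
```

View pics/w3.png

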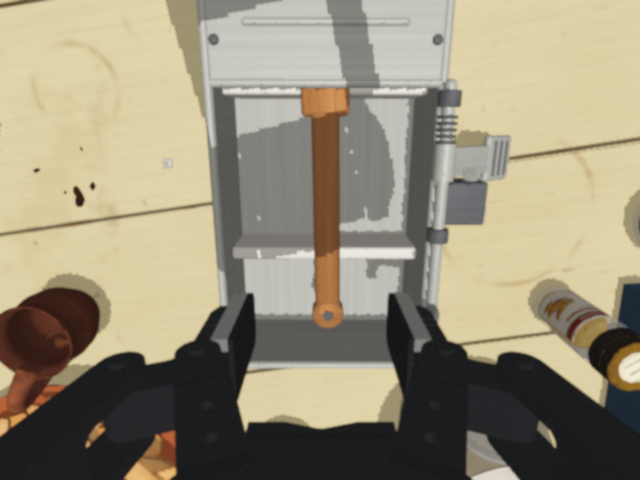

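Run:
```python
from h import *
p=cams.read_camera("wrist")
b=np.array([.51694,.09654]);a=-.155
def inv(X):
    c,s=np.cos(a),np.sin(a);d=X[:2]-b;return np.round(1000*np.array([c*d[0]+s*d[1],-s*d[0]+c*d[1]]),1)
for n,px,z in[("hend",(328,327),.062),("neckstep",(326,114),.064),("mid handle",(327,200),.064),("coverL",(447,88),.08),("coverR",(210,88),.08),("farR",(222,370),.08),("farL",(430,366),.08),("rest",(325,240),.05),("necktopL",(303,100),.064),("necktopR",(348,100),.064)]:
    X=atz(p,px,z);print(n,np.round(X,4),inv(X))
print(proj(p,(.5747,.0872,.2118)))
```

```text
hend [0.6635 0.0806 0.062 ] [147.2   6.8]
neckstep [0.4991 0.1045 0.064 ] [-18.9   5.1]
mid handle [0.5591 0.0959 0.064 ] [41.7  5.8]
coverL [0.4961 0.1839 0.08  ] [-34.   83.1]
coverR [0.472  0.0325 0.08  ] [-34.5 -70.2]
farR [ 0.6778 -0.0071  0.08  ] [174.9 -77.6]
farL [0.7003 0.1562 0.08  ] [172.   87.2]
rest [0.5933 0.0892 0.05  ] [76.6  4.5]
necktopL [0.4875 0.0902 0.064 ] [-28.1 -10.8]
necktopR [0.4924 0.1209 0.064 ] [-28.   20.3]
(np.float64(317.74641995710135), np.float64(309.5977008848624))
```

The wrist view shows the handle running from the cover edge (326,88) to its end (328,327), with the rest at row 240 and the lever clear. I'll grip just short of the rest.

drive_tool(
  rows=[
    [0.004,0.0065,0.01,0,0.4],
    [0,0,0.025,0,0.4],
    [0,0,0.025,0,0.4],
    [0,0,0.025,0,0.4],
    [0,0,0.025,0,0.4],
    [0,0,0.02,0,0.4],
    [0,0,0.015,0,0.4],
    [0,0,0.01,0,0.4],
    [0,0,0.01,0,0.4],
    [0,0,0.004,0,0.4],
    [0,0,0,0,0.4],
    [0,0,0,0,0.4],
  ],
)

```text
t: 8.35
ee_pos: [0.5724, 0.0944, 0.0638]
tcp_rot: [0.077, 0.997, 0.0, 0.0]
contact_force: [-0.0, 1.0, -0.2]
finger_gap: 0.6
finger_force: 0.0
```

drive_tool(
  rows=[
    [0,0,0.001,0,1],
    [0,0,0,0,1],
    [0,0,0,0,1],
    [0,0,0,0,1],
    [0,0,0,0,1],
    [0,0,0,0,1],
    [0,0,0,0,1],
    [0,0,0,0,1],
  ],
  grip_force=20,
)

```text
t: 9.02
ee_pos: [0.5725, 0.0943, 0.063]
tcp_rot: [0.077, 0.997, 0.0, 0.0]
contact_force: [-0.4, -0.5, 6.6]
finger_gap: 0.233
finger_force: 19.7
```

drive_tool(
  rows=[
    [0,0,-0.005,0,1],
    [0,0,-0.005,0,1],
    [0,0,-0.005,0,1],
    [0,0,-0.005,0,1],
    [0,0,-0.005,0,1],
    [0,0,0,0,1],
  ],
)

```text
t: 9.52
ee_pos: [0.5725, 0.0944, 0.0886]
tcp_rot: [0.077, 0.997, 0.0, 0.001]
contact_force: [-0.0, -0.4, -0.5]
finger_gap: 0.231
finger_force: 20.2
```

drive_tool(
  rows=[
    [0,0,-0.005,0,1],
    [0,0,-0.005,0,1],
    [0,0,0,0,1],
  ],
)

```text
t: 9.77
ee_pos: [0.5725, 0.0944, 0.0984]
tcp_rot: [0.077, 0.997, 0.0, 0.001]
contact_force: [-0.0, 0.3, -1.0]
finger_gap: 0.228
finger_force: 20.1
```

Run:
```python
from h import *
for n in("scene","side"):
    p=cams.read_camera(n);cv2.imwrite(f"pics/{n}4.png",p["image"][:,:,::-1])
a=cv2.imread("pics/scene4.png")[120:270,240:390];b=cv2.imread("pics/side4.png")[195:345,220:370]
cv2.imwrite("pics/m4.png",cv2.resize(cv2.hconcat([a,b]),(800,400),interpolation=cv2.INTER_CUBIC))
```

```text
(no output)
```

View pics/m4.png

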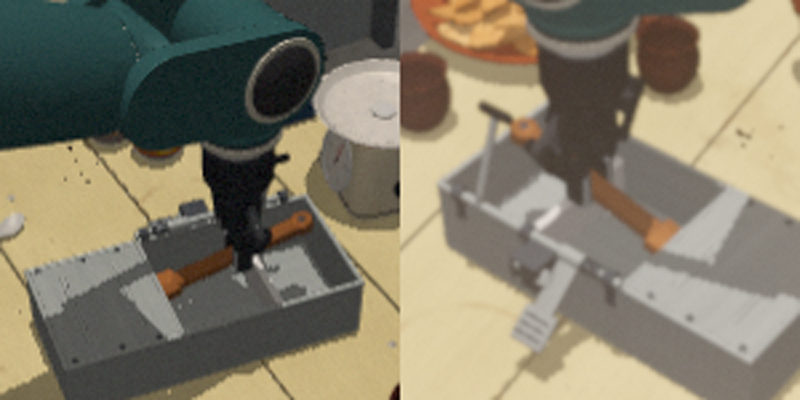

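The paddle is tilted about 18° with its neck in the slot: scene (170,285), side (660,238). I'll draw it out along its axis, shifted away from the raised clamp arm.

drive_tool(
  rows=[
    [-0.004,-0.004,-0.0014,0,1],
    [-0.006,-0.005,-0.002,0,1],
    [-0.008,-0.005,-0.0027,0,1],
    [-0.008,-0.004,-0.0027,0,1],
    [-0.008,-0.003,-0.0027,0,1],
    [-0.01,0,-0.0033,0,1],
    [-0.01,0,-0.0033,0,1],
    [0,0,0,0,1],
  ],
)

```text
t: 10.53
ee_pos: [0.6243, 0.0649, 0.1162]
tcp_rot: [0.078, 0.997, 0.0, 0.001]
contact_force: [1.6, -0.2, -1.5]
finger_gap: 0.229
finger_force: 20.2
```

drive_tool(
  rows=[
    [-0.01,0,-0.0033,0,1],
    [-0.01,0,-0.0033,0,1],
    [-0.01,0,-0.0033,0,1],
    [-0.01,0,-0.0033,0,1],
    [-0.01,0,-0.0033,0,1],
    [-0.01,0,-0.0033,0,1],
    [-0.01,0,-0.0033,0,1],
    [0,0,0,0,1],
  ],
)

```text
t: 11.2
ee_pos: [0.693, 0.0544, 0.1391]
tcp_rot: [0.077, 0.997, 0.0, 0.0]
contact_force: [0.3, -0.3, -1.4]
finger_gap: 0.227
finger_force: 20.3
```

drive_tool(
  rows=[
    [-0.01,0,-0.0033,0,1],
    [0,0,0,0,1],
    [0,0,0,0,1],
  ],
  grip_force=40,
)

```text
t: 11.45
ee_pos: [0.7012, 0.053, 0.1416]
tcp_rot: [0.077, 0.997, 0.0, -0.0]
contact_force: [-0.2, 0.0, -1.9]
finger_gap: 0.229
finger_force: 45.2
```

Run:
```python
from h import *
for n in("scene","side"):
    p=cams.read_camera(n);cv2.imwrite(f"pics/{n}5.png",p["image"][:,:,::-1])
a=cv2.imread("pics/scene5.png")[130:290,250:410];b=cv2.imread("pics/side5.png")[185:345,220:380]
cv2.imwrite("pics/m5.png",cv2.resize(cv2.hconcat([a,b]),(800,400),interpolation=cv2.INTER_CUBIC))
```

```text
(no output)
```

View pics/m5.png

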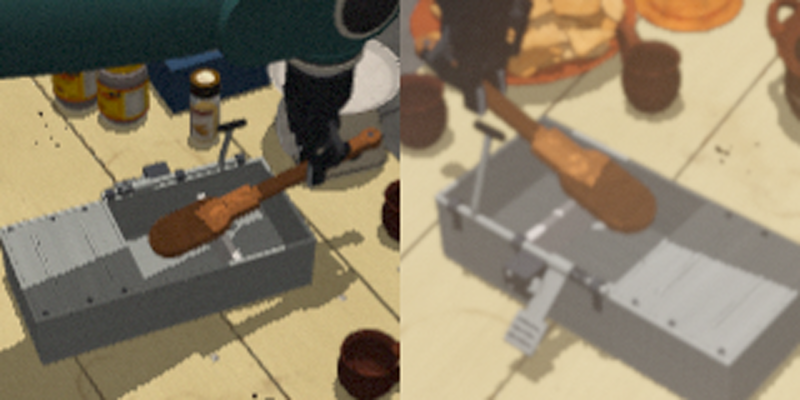

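The blade is clear of the cover in both views: tip at (160,245) in the scene half and (645,215) in the side half. Lifting straight up.

drive_tool(
  rows=[
    [0,0,-0.01,0,1],
    [0,0,-0.015,0,1],
    [0,0,-0.015,0,1],
    [0,0,-0.015,0,1],
    [0,0,-0.015,0,1],
    [0,0,-0.015,0,1],
    [0,0,-0.015,0,1],
    [0,0,-0.015,0,1],
    [0,0,-0.015,0,1],
    [0,0,-0.01,0,1],
    [0,0,0,0,1],
    [0,0,0,0,1],
    [0,0,0,0,1],
  ],
)

```text
t: 12.63
ee_pos: [0.7012, 0.0529, 0.2807]
tcp_rot: [0.077, 0.997, -0.0, -0.001]
contact_force: [0.3, 0.7, -0.7]
finger_gap: 0.227
finger_force: 45.3
```

drive_tool(
  rows=[
    [0.003,-0.019,0,0,1],
    [0.003,-0.021,0,0,1],
    [0.003,-0.021,0,0,1],
    [0.003,-0.021,0,0,1],
    [0.003,-0.021,0,0,1],
    [0.003,-0.021,0,0,1],
    [0.003,-0.021,0,0,1],
    [0.003,-0.021,0,0,1],
    [0.003,-0.021,0,0,1],
    [0.003,-0.021,0,0,1],
    [0.003,-0.021,0,0,1],
    [0.003,-0.021,0,0,1],
    [0.003,-0.021,0,0,1],
    [0.003,-0.021,0,0,1],
    [0.003,-0.021,0,0,1],
    [0.003,-0.021,0,0,1],
    [0,0,0,0,1],
    [0,0,0,0,1],
    [0,0,0,0,1],
    [0,0,0,0,1],
  ],
)

```text
t: 14.3
ee_pos: [0.6026, -0.269, 0.2814]
tcp_rot: [0.077, 0.997, 0.0, -0.0]
contact_force: [0.4, 0.3, -0.8]
finger_gap: 0.225
finger_force: 45.2
```

Run:
```python
from h import *
P={}
for n in("scene","side"):
    p=P[n]=cams.read_camera(n);cv2.imwrite(f"pics/{n}6.png",p["image"][:,:,::-1])
for t in("blade_mid","blade_tip","pot_mouth","handle_end"):
    r=[finder.search_frame(P[n],t)[:1] for n in P];print(t,r)
    if all(r):print(np.round(tri(*[ray(P[n],x[0]["position"]) for n,x in zip(P,r)]),3))
a=cv2.imread("pics/scene6.png")[190:390,280:480];b=cv2.imread("pics/side6.png")[110:310,260:460]
cv2.imwrite("pics/m6.png",cv2.resize(cv2.hconcat([a,b]),(800,400),interpolation=cv2.INTER_CUBIC))
```

```text
blade_mid [[{'position': [372.7, 270.0], 'p': 0.96}], []]
blade_tip [[{'position': [372.6, 270.7], 'p': 0.79}], [{'position': [388.3, 147.8], 'p': 0.8}]]
[ 0.487 -0.247  0.245]
pot_mouth [[{'position': [356.8, 322.5], 'p': 0.94}], [{'position': [400.9, 211.3], 'p': 0.56}]]
[ 0.444 -0.252  0.066]
handle_end [[{'position': [374.9, 270.7], 'p': 0.68}], [{'position': [386.7, 148.3], 'p': 0.8}]]
[ 0.492 -0.248  0.243]
```

View pics/m6.png

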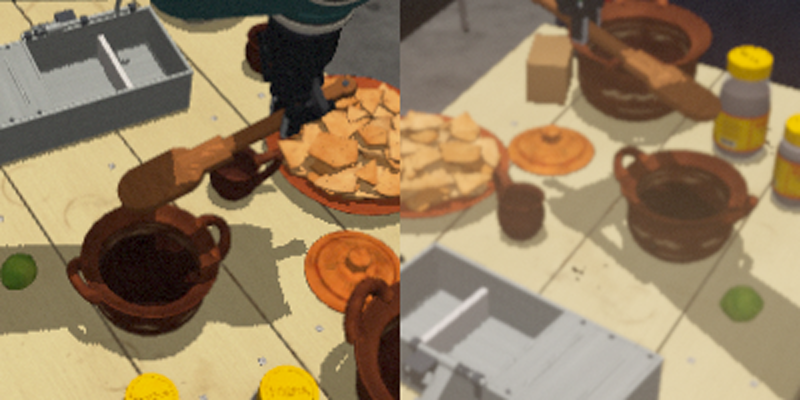

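Run:
```python
from h import *
S=cams.read_camera("scene");D=cams.read_camera("side")
for n,a,b in[("blade",(158,180),(685,92)),("tip",(121,195),(718,110)),("mouth",(149,258),(683,190))]:
    print(n,tri(ray(S,(280+a[0]/2,190+a[1]/2)),ray(D,(260+(b[0]-400)/2,110+b[1]/2))))
```

```text
blade [ 0.449439   -0.24706115  0.23406488]
tip [ 0.4038454  -0.23991131  0.22683506]
mouth [ 0.44075385 -0.25017244  0.08682244]
```

```bash
python3 -c "
from workcell import order
print(order.finish_job())"
```

```text
the job is handed in; nothing more can be done
None
```

The job is handed in: the lever is caught and the arm is holding the paddle still, its blade about 1 cm from the centre of the pot's mouth seen from above and its lowest point about 0.22 m above the table; the judging result was not shown to me.

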